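# Book a finished finds box into the register with the barcode reader

### The job

The closed finds box is ready for the store, so book it in: lift the barcode reader out of its cradle, point its window at the middle of the barcode label on the closed box from in front, about 90 mm away, and hold it still there for two seconds, then set the reader back in its cradle as it was and let go. After that, on the terminal, press the left one of the three square keys all the way down and release it, then press the wide key in front of them all the way down and release it. Do not read the open box's label, press no other key, and leave the boxes and the other things on the board where they are.

Things in the scene. Friction and masses are not known exactly. Their poses are not given: they have to be found in the camera images.
- reader: barcode reader, grey, loose, 0.2 kg, 170 mm long: grip 42 wide, 30 thick; head 54 wide, 38 thick, on the forward 65 mm. It starts in its cradle, nose 35 degrees below level. In that pose its frame is level: z up, x the way the nose points, y across; origin on its long axis, 75 mm from the nose. The beam leaves along (0.819, 0, -0.574) of this frame. It reads by itself when held still on a label
- reader_grip (a point): point on the long axis in the 42 mm wide grip, (-0.013, 0, 0.009) in the reader's frame; grip here across the width (along its y), from above. The sides are flat; beside them the space is free down past the underside, for 50 mm along the reader toward the tail and 45 mm toward the nose
- reader_window (a point): middle of the reader's window, at the front of the head (at 0.064, 0, -0.040 in the reader's frame, which is 0.077 ahead of reader_grip and 0.049 below it)
- beam_55 (a point): point on the beam, 55 mm out from the window
- beam_85 (a point): point on the beam, 85 mm out from the window
- beam_115 (a point): point on the beam, 115 mm out from the window
- cradle: desk cradle, fixed: a tray sloping 35 degrees on a base 150 x 92 mm; origin at the middle of its underside; x level, the way the seated reader's nose points; z up. Cheeks 2.5 to 3 mm clear on each side, flared at the top, hold head and tail end; a low lip stops the nose. The reader lifts out straight up and goes back straight down; cheeks rise 16 mm over the tray, the tail ones to 134 mm over the underside
- cradle_seat (a point): fixed point of the cradle where reader_grip lies when the reader is seated (85 mm above the cradle's origin)
- closed_box: finds box of brown card with its lid on, 106 x 156 x 144 mm, 0.9 kg, loose; origin at the middle of its underside, x from its labelled front to its back, z up
- closed_box_label (a point): middle of the closed box's barcode label (84 wide, 44 high, white with dark bars), on the front (-x) face of the box, 86 mm above its underside; the label faces along the box's -x
- open_box: the same kind of box, 100 x 150 x 140 mm, open and with sherds in it, its lid standing behind it; same axes; 0.9 kg, loose. Not to be read
- open_box_label (a point): middle of the open box's barcode label, placed like the other
- terminal: desk terminal, dark, fixed, 136 deep x 150 wide, its deck 30 mm high, a sloping screen up to 50 mm high at the back; origin at the middle of its underside; x from the operator's side (the wide key) to the screen, y to the operator's left
- key_left_top (a point): middle of the top of the left square key (26 x 26 mm; square keys stand 44 mm apart, middle to middle, in a row along the terminal's y), 39 mm above the terminal's underside when up
- key_wide_top (a point): middle of the top of the wide key (110 mm along y, 26 mm along x), 42 mm in front of the row, the same height
- key_left (a joint): travel of the left key, m: 0 up, 0.006 fully down; springs back; 1.5 N to start, 4.5 N fully down; counts as pressed beyond 0.004. The cap still stands 3 mm over the deck when down
- key_middle (a joint): travel of the middle square key, the same; not to be pressed
- key_right (a joint): travel of the right square key, the same; not to be pressed
- key_wide (a joint): travel of the wide key, the same; counts as pressed beyond 0.004
- brush: dusting brush, 181 mm, lying along the board's right edge; bystander; origin at the middle of its underside
- tape: roll of brown tape, 96 mm across, 25 mm high; bystander; origin at the middle of its underside
- glue_bottle: white bottle with a screw cap, 42 mm across, 75 mm high; bystander; origin at the middle of its underside
- work_board: plywood board, 385 x 710 mm, fixed, on which all the above stand; its top is 44 mm above the table; origin on the table under its middle

How it is judged:
On the way, in this order (a step that is already met when the one before it is completed fails the run):
1. the reader is held still in front of the closed box, 40 to 135 mm from its label, the beam passing within about 20 mm of the label's middle (distance between any of beam_55, beam_85, beam_115 and closed_box_label below 0.024 m and x of reader_window in the frame of closed_box below -0.08 m and y of reader_window in the frame of closed_box between -0.05 and 0.05 m and z of reader_window in the frame of closed_box below 0.19 m and linear speed of reader below 0.02 m/s and angular speed of reader below 0.15 rad/s), for 1 s.
2. the reader is back in its cradle and released (distance between reader_grip and cradle_seat below 0.012 m and angle between the x axis of reader and the x axis of cradle, either way round below 0.15 rad and angle between the z axis of reader and the z axis of cradle, either way round below 0.19 rad and contact force between reader and the fingers below 0.1 N and linear speed of reader below 0.02 m/s), for 0.3 s.
3. the left square key is pressed down (value of joint key_left above 0.004 m and value of joint key_wide below 0.002 m), for 0.05 s.
4. the wide key is pressed down, the left one being up again (value of joint key_wide above 0.004 m and value of joint key_left below 0.002 m), for 0.05 s.
At the end, for the whole second after the job is handed in: the reader lies in its cradle (reader_grip within 12 mm of cradle_seat, turned and tilted less than 0.15 rad from its seated pose), at rest and untouched by the fingers, and all the keys are up again (less than 2 mm down) (all of step 2 and value of joint each of key_left, key_middle, key_right, key_wide below 0.002 m).
It fails at once if the reader is held still, aimed at the label of the open box (distance between any of beam_55, beam_85, beam_115 and open_box_label below 0.024 m and x of reader_window in the frame of open_box below -0.08 m and y of reader_window in the frame of open_box between -0.05 and 0.05 m and z of reader_window in the frame of open_box below 0.19 m and linear speed of reader below 0.02 m/s and angular speed of reader below 0.15 rad/s).
It fails at once if the middle or the right square key is pressed (over 3 mm), or the left and the wide key are down together (value of joint any of key_middle, key_right above 0.003 m or value of joint each of key_left, key_wide above 0.003 m).
It fails at once if a box is shifted by more than 20 mm (distance of any of closed_box, open_box from where it was at the start of the episode above 0.02 m).
It fails at once if the brush, the tape or the bottle is shifted by more than 30 mm (distance of any of brush, tape, glue_bottle from where it was at the start of the episode above 0.03 m).
It fails at once if the reader is dropped: it lies on the board, or strikes a box (contact force between reader and work_board above 0.5 N or contact force between reader and closed_box above 3 N or contact force between reader and open_box above 3 N).
It also fails if it takes over 69 s, if anything falls off the work surface, if the arm or the gripper's body presses on something with over 40 N, if the wrist force passes 120 N, or if a joint passes its speed limit or range.

### The arm

A 7-joint arm with a two-finger parallel gripper is mounted at the origin on a cart in front of the work surface, level with it; the furniture and walls round the work are solid. World frame = base frame: x ahead of the robot, y to its left, z up, the work surface at z = 0. Lengths are in m, angles in rad, forces in N, time in s.
With the tool pointing down it reaches from about 0.425 to 0.925 m from the base axis. Payload 6.8 kg.
Tool frame: the origin (TCP) lies between the finger pads; the fingertips stand 17 mm ahead of it and the grasp point (between the pads) lies 2 mm behind it; z points along the fingers, y is the direction in which the jaws open and shut (so a half turn about z gives the same grasp; the last joint's range is limited). The gripper opens to 85 mm and grips with 20 to 120 N. Pads are 22 mm wide; open, the fingers measure 114 mm over their backs; the gripper's body (76 mm by 85 mm) begins 54 mm behind the grasp point. The pads swing forward as they close: fully open they stand 13 mm farther back than shut.
Start: joints at [1.071, 0.477, 0.022, 1.555, -0.011, 1.109, -0.083], TCP at [0.258, -0.624, 0.225] pointing down, gripper open.
Joint ranges: [-2.96, 2.96], [-0.34, 2.1], [-1.41, 1.46], [0.24, 2.44], [-1.37, 4.51], [0.17, 1.92], [-2.96, 2.96]. Speed limits (rad/s): [2.39, 2.39, 3.14, 3.14, 3.14, 3.14, 3.14].

### API

Orientations are given as a unit quaternion [w, x, y, z].
In Python, from station import bot gives the robot as it stands. The module is installed in compiled form; this text tells all that it offers.
- The arm moves only by the tool carry_out, never from a script. Its argument "moves" is a list of rows, each a list of 3 entries, a list of its own where there are three numbers: the turn, a rotation vector about the tool's x, y, z in degrees, then the shift along the tool's x, y, z in cm, then the finger opening in cm, from 0 to 8.54. A call has 1 to 5 rows; each row is the pose to reach, as a shift and turn from the pose commanded when the call began, along the tool's axes at that moment; what a row does not reach only later rows make up. A row lasts 1/8 s, in which the tool goes at most 62.5 mm and 10.7 degrees, less where a joint would pass 70% of its speed; a pose out of reach is approached as far as the arm can. A call with a gripper value outside its range is refused whole. The fingers move at their own pace and stop on an object; "newtons" is the grip in N (left out, the last holds). Time passes only in rows, so rows that repeat a pose let the fingers close. It gives the time, the measured TCP pose, the force and the opening at its end, in the units of the state.
- bot.get_obs(): the state, without advancing time (a new reading comes with each control period).
- bot.read_camera(name): name is "scene" or "side" or "wrist"; returns the picture (400x640x3 uint8, red, green, blue); there is no depth.
- bot.camera_info(name): a dict with "vertical_fov" (degrees; the focal length in pixels is half the picture's height over the tangent of half this angle, whatever the lens; pixels are square), "cx", "cy" (the principal point, pixels), "position" and "attitude" of the camera in the world. Camera axes: x right, y up, looking along -z (the intrinsics and any distortion apply to the point x, -y, -z); pixel columns grow to the right and rows downward; lengths in m; the calibration is good to about 2 mm. A picture is of the moment at which its call begins: read the wrist's pose just before it. camera_info takes no time and is no camera call; for the wrist camera it gives the pose at the moment of the call.
- bot.hand_in(): hands the job in, once; it reports no verdict.
Trained networks look in the newest picture that a camera, given by its name, has taken for a name from the list of things; names that differ only in an ending like _2 or _b are one class to them, and where a whole thing is asked for, a point or a joint stands for the part that bears it (a point fixed in the world has none). Each returns a list of dicts, best first, with "score" (0 to 1); they miss things now and then, are a little off and sometimes report something else, mostly with a low value. They report only what shows in the picture. A call takes as long as a camera call.
- bot.silhouettes(label, camera): "region" (400x640 bool, what is visible of it) and "location" ([column, row] in pixels, amid what is visible of it).
The state is a dict: "t": time; "q": joint angles; "joint_vel": joint speeds; "joint_torque": joint torques, N m; "eef_pos": TCP position; "tool_rot": TCP orientation; "contact_force": force on the tool from outside, world axes, zero at the start; "torque": the same for the moment, N m; "gripper_width": opening from 0.0 (shut) to 1.0 (fully open).
Only numpy, scipy, OpenCV 4.12 (cv2) and the standard library are available. Lean on these libraries where they do the work, as an engineer would, in place of code of your own. Each camera call takes 0.05 s, during which the arm holds its last target. There are 200 camera calls.

## Working session

There is one attempt and no reset: what is moved stays moved. The work goes in short steps, Python scripts to look and compute and a tool call to move; the robot and the scene stay as the last step left them, time stands still between calls to the robot, and variables do not carry over. Pictures are saved under pics/ and viewed, about 8 in all and at most 12, crops included, and the job is handed in when it is done.

Besides the shell and the picture viewer there is one more tool, called after "Call:" by a JSON object that holds its "api" and its "payload", one argument or row to a line. carry_out: Moves the arm, as the interface text tells. Its arguments: {"type":"object","properties":{"moves":{"type":"array"},"newtons":{"type":"number"}},"required":["moves"]}

```bash
mkdir -p pics
cat > h.py <<'E'
import numpy as np, cv2
from station import bot
from scipy.spatial.transform import Rotation as R
def rot(q): return R.from_quat([q[1],q[2],q[3],q[0]])
def cam(n):
    c=bot.camera_info(n); f=200/np.tan(np.radians(c['vertical_fov'])/2)
    return c,f,np.array(c['position']),rot(c['attitude']).as_matrix()
def ray(n,px):
    c,f,p,M=cam(n); d=M@np.array([(px[0]-c['cx'])/f,-(px[1]-c['cy'])/f,-1]); return p,d
def hitz(n,px,z):
    p,d=ray(n,px); return p+d*(z-p[2])/d[2]
def proj(n,X):
    c,f,p,M=cam(n); v=M.T@(np.array(X)-p); return np.array([c['cx']+f*v[0]/-v[2], c['cy']-f*v[1]/-v[2]])
def save(n,name):
    im=bot.read_camera(n); cv2.imwrite('pics/'+name,im[:,:,::-1]); return im
E
python3 - <<'E'
from h import *
for n in ['scene','side','wrist']:
    save(n,n+'0.png'); print(n,bot.camera_info(n))
    for l in ['reader','cradle','closed_box','closed_box_label','open_box','open_box_label','terminal','key_left_top','key_wide_top','tape','glue_bottle']:
        for d in bot.silhouettes(l,n)[:2]: print(l,round(d['score'],2),np.round(d['location']),d['region'].sum())
o=bot.get_obs();print(o)
E
```

```text
scene {'vertical_fov': 47.52297918482103, 'cx': 319.5475493377816, 'cy': 198.51106116905578, 'position': array([0.04099658, 1.05000167, 0.86410717]), 'attitude': array([-0.2077195 , -0.0968595 ,  0.44972331,  0.86326114])}
reader 0.88 [358. 167.] 793
cradle 0.85 [362. 191.] 646
closed_box 0.7 [257. 217.] 3943
closed_box_label 0.7 [260. 210.] 3902
closed_box_label 0.51 [362. 190.] 568
open_box 0.56 [305. 158.] 2808
open_box 0.37 [343. 222.] 244
open_box_label 0.92 [304. 156.] 2715
terminal 0.8 [330. 224.] 2000
key_left_top 0.4 [359. 187.] 578
key_left_top 0.18 [357. 166.] 847
key_wide_top 0.66 [343. 223.] 196
tape 0.56 [302. 286.] 1053
tape 0.37 [327. 219.] 43
glue_bottle 0.98 [265. 282.] 495
glue_bottle 0.73 [356. 169.] 787
side {'vertical_fov': 43.96801237865997, 'cx': 316.8090530681104, 'cy': 196.72024213056415, 'position': array([ 0.60531355, -1.07452613,  1.02761681]), 'attitude': array([0.90445914, 0.42587377, 0.01606372, 0.01808744])}
reader 0.76 [287. 228.] 456
cradle 0.84 [290. 251.] 1304
cradle 0.67 [353. 225.] 3826
closed_box 0.92 [341. 154.] 2161
closed_box_label 0.56 [342
[... 532 characters left out ...]
}
{'t': 1.8, 'q': array([ 1.0709278 ,  0.47699994,  0.02241935,  1.55543915, -0.0115078 ,
        1.10930486, -0.08313176]), 'joint_vel': array([-0.00146584,  0.00066609,  0.00080134, -0.00150476, -0.00045781,
        0.00065048,  0.00011158]), 'joint_torque': array([-4.12345080e-04, -5.96316504e+01,  1.60663683e+00, -2.81541842e+01,
        1.25651321e-02,  1.61004049e-03,  1.29758519e-06]), 'eef_pos': array([ 0.25772393, -0.62385538,  0.22539175]), 'tool_rot': array([-1.23616597e-05,  9.80883140e-01,  1.94597703e-01,  2.38950878e-06]), 'contact_force': array([ 0.98115977, -0.36190529, -0.36656251]), 'torque': array([0.0283271 , 0.00229711, 0.03329482]), 'gripper_width': 0.9966143962904671}
```

Run:
```python
import cv2,numpy as np
a=cv2.imread('pics/scene0.png')[110:340,180:460]; b=cv2.imread('pics/side0.png')[100:300,200:420]
cv2.imwrite('pics/s1.png',cv2.resize(a,None,fx=2.6,fy=2.6,interpolation=cv2.INTER_CUBIC))
cv2.imwrite('pics/s2.png',cv2.resize(b,None,fx=3,fy=3,interpolation=cv2.INTER_CUBIC))
```

```text
(no output)
```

View pics/s1.png

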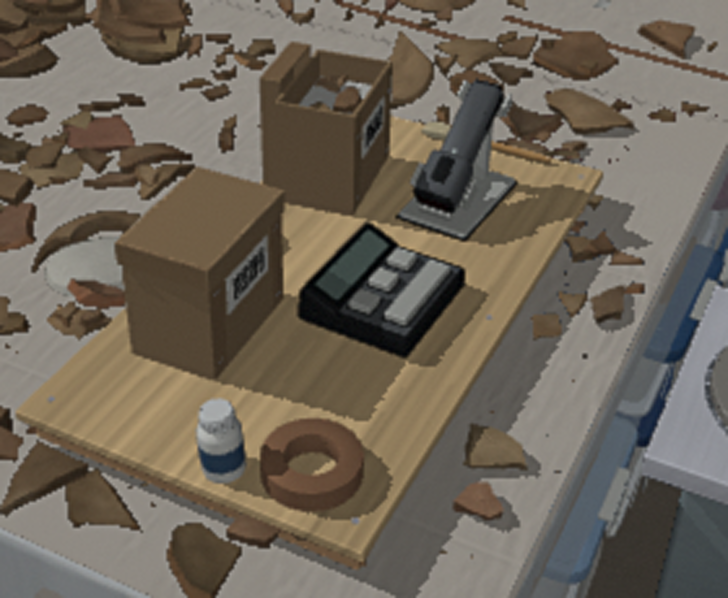

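View pics/s2.png

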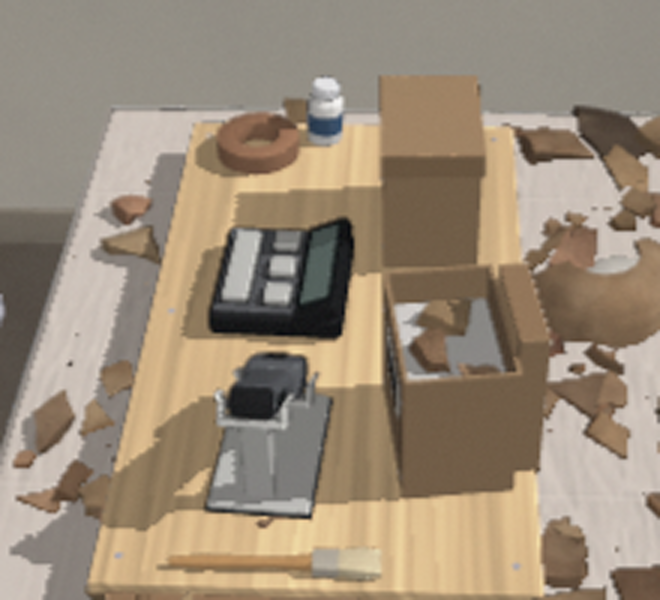

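Run:
```python
from h import *
def tri(a,b):
    p,d=ray('scene',a);q,e=ray('side',b)
    s=np.linalg.lstsq(np.c_[d,-e],q-p,rcond=None)[0]; A=p+s[0]*d;B=q+s[1]*e
    return np.round((A+B)/2,4),round(np.linalg.norm(A-B),4)
S=lambda x,y:(180+x/2.6,110+y/2.6); D=lambda x,y:(200+x/3,100+y/3)
print('reader',tri((358,167),(287,228)))
for n,a,z in [('clabel',(248,274),.13),('olabel',(372,122),.128),('kl',(365,301),.083),('km',(383,280),.083),('kr',(401,257),.083),('kw',(417,292),.083),
 ('cb top front L',(203,268),.188),('cb top front R',(285,190),.188),('cb back L',(118,240),.188),('cradle near L',(400,213),.046),('cradle nearR',(467,236),.046),('cradle far R',(516,180),.046)]:
    print(n,np.round(hitz('scene',S(*a),z),4))
for n,a,z in [('kl',(288,238),.083),('km',(283,265),.083),('kr',(277,292),.083),('kw',(240,264),.083),('tail',(252,398),.17),
 ('cradle -L',(207,508),.048),('cradle -R',(310,514),.048),('cb frontR',(382,160),.17)]:
    print('side',n,np.round(hitz('side',D(*a),z),4))
```

```text
reader (array([ 0.4679, -0.1113,  0.1201]), np.float64(0.0009))
clabel [0.5605 0.2375 0.13  ]
olabel [ 0.5866 -0.1034  0.128 ]
kl [0.4606 0.168  0.083 ]
km [0.4595 0.1264 0.083 ]
kr [0.4599 0.0793 0.083 ]
kw [0.4183 0.1283 0.083 ]
cb top front L [0.5618 0.3136 0.188 ]
cb top front R [0.5598 0.1603 0.188 ]
cb back L [0.6592 0.3141 0.188 ]
cradle near L [ 0.5192 -0.0484  0.046 ]
cradle nearR [ 0.4278 -0.0421  0.046 ]
cradle far R [ 0.4194 -0.1868  0.046 ]
side kl [0.4703 0.1509 0.083 ]
side km [0.4687 0.1057 0.083 ]
side kr [0.4662 0.0624 0.083 ]
side kw [0.4246 0.106  0.083 ]
side tail [ 0.4699 -0.1813  0.17  ]
side cradle -L [ 0.4246 -0.1949  0.048 ]
side cradle -R [ 0.5158 -0.1988  0.048 ]
side cb frontR [0.5678 0.1701 0.17  ]
```

```bash
cat >> h.py <<'E'
def move(pos,head,tilt=0,cmd=None):
    """row (deg, cm) to put TCP at pos with tool x at heading `head` deg, pointing down (tilt: nose up, deg, about tool y)"""
    o=bot.get_obs(); p,M=(o['eef_pos'],rot(o['tool_rot'])) if cmd is None else cmd
    T=R.from_euler('z',head,degrees=True)*R.from_euler('x',180,degrees=True)*R.from_euler('y',tilt,degrees=True)
    rv=(M.inv()*T).as_rotvec(degrees=True); d=M.inv().apply(np.array(pos)-p)*100
    print('turn',np.round(rv,2),'shift',np.round(d,2),'| from',np.round(p,4),'head',np.round(np.degrees(np.arctan2(*M.as_matrix()[[1,0],0])),2),'z',np.round(M.as_matrix()[:,2],3),'t',round(o['t'],2))
E
python3 - <<'E'
from h import *
move((.469,-.118,.30),87)
c,f,p,M=cam('wrist'); o=bot.get_obs(); Q=rot(o['tool_rot'])
print('cam in tool',Q.inv().apply(p-o['eef_pos']),'look',Q.inv().apply(-M[:,2]))
E
```

```text
turn [ -0.    -0.   -64.56] shift [ 38.84 -38.69  -7.46] | from [ 0.2577 -0.6239  0.2254] head 22.44 z [-0.  0. -1.] t 1.8
cam in tool [ 0.07947842  0.00092128 -0.14703754] look [-3.09667869e-01 -2.38661357e-04  9.50844758e-01]
```

Call:
{"api": "carry_out", "payload": {
  "moves": [
    [[0,0,-10],[6,-6,-3],8.5],
    [[0,0,-20],[10,-10,-7.5],8.5],
    [[0,0,-30],[14,-14,-7.5],8.5],
    [[0,0,-40],[18,-18,-7.5],8.5],
    [[0,0,-50],[22,-22,-7.5],8.5]
  ]
}}

```text
t: 2.42
eef_pos: [0.3724, -0.3479, 0.301]
tool_rot: [0.001, 0.805, 0.593, 0.0]
contact_force: [0.7, 0.3, 0.3]
gripper_width: 0.997
```

Run:
```python
from h import *
move((.469,-.118,.30),87)
```

```text
turn [  0.09   0.06 -14.23] shift [24.82  2.42  0.08] | from [ 0.3724 -0.3479  0.301 ] head 72.77 z [ 0.001 -0.001 -1.   ] t 2.42
```

Call:
{"api": "carry_out", "payload": {
  "moves": [
    [[0,0,-7],[6,0.6,0],8.5],
    [[0,0,-14.5],[12,1.2,0],8.5],
    [[0,0,-14.5],[18,1.8,0],8.5],
    [[0,0,-14.5],[24.8,2.4,0],8.5],
    [[0,0,-14.5],[24.8,2.4,0],8.5]
  ]
}}

```text
t: 3.05
eef_pos: [0.4708, -0.1154, 0.3007]
tool_rot: [0.0, 0.723, 0.691, 0.001]
contact_force: [0.3, -0.3, -0.1]
gripper_width: 0.993
```

Run:
```python
from h import *
move((.469,-.118,.30),87)
im=save('wrist','w1.png')
for l in ['reader','cradle','closed_box_label','terminal','key_left_top','key_wide_top']:
    for d in bot.silhouettes(l,'wrist')[:2]: print(l,round(d['score'],2),np.round(d['location']),d['region'].sum(), np.round(cv2.minAreaRect(np.argwhere(d['region'])[:,::-1].astype(np.float32)),1) if 0 else '')
```

```text
turn [ 0.09 -0.07  0.43] shift [-0.27 -0.17  0.07] | from [ 0.4708 -0.1154  0.3007] head 87.43 z [ 0.002  0.001 -1.   ] t 3.05
reader 0.86 [319. 179.] 6443 
cradle 0.86 [300. 177.] 3545 
closed_box_label 0.34 [319. 178.] 6592 
closed_box_label 0.2 [343.  95.] 46266 
terminal 0.92 [305.  19.] 4730 
terminal 0.71 [500. 145.] 30677 
key_left_top 0.36 [306.   8.] 390 
key_wide_top 0.76 [268.   8.] 342 
key_wide_top 0.42 [345.  94.] 45309
```

View pics/w1.png

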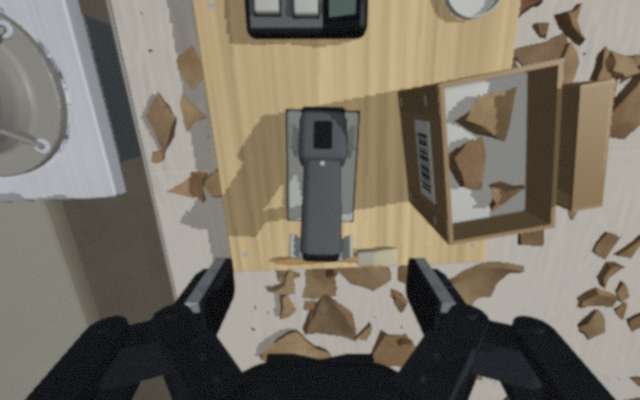

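```bash
cat > fit.py <<'E'
from h import *
from scipy.optimize import minimize
a=np.array([.819,0,-.574]);n=np.array([.574,0,.819]);y=np.array([0,1.,0])
def boxpts(s0,s1,w,t): return [s*a+i*w/2*y+j*t/2*n for s in(s0,s1) for i in(-1,1) for j in(-1,1)]
PARTS=[np.array(boxpts(-.095,.012,.042,.030)),np.array(boxpts(.010,.075,.054,.038))]
def fit(reg,C,x0,z=.120,sc=4):
    c,f,p,M=C
    m=cv2.resize(reg.astype(np.uint8)*255,None,fx=sc,fy=sc,interpolation=cv2.INTER_LINEAR)>127
    def cost(v):
        im=np.zeros(m.shape,np.uint8)
        Rz=R.from_euler('z',v[2],degrees=True)
        for P in PARTS:
            X=(Rz.apply(P)+[v[0]/1000,v[1]/1000,z]-p)@M
            u=np.c_[c['cx']+f*X[:,0]/-X[:,2],c['cy']-f*X[:,1]/-X[:,2]]
            cv2.fillConvexPoly(im,cv2.convexHull(np.round(u*sc).astype(np.int32)),1)
        return (im.astype(bool)^m).sum()/m.sum()
    best=minimize(cost,x0,method='Nelder-Mead',options=dict(initial_simplex=np.array(x0)+np.array([[0,0,0],[6,0,0],[0,6,0],[0,0,4]])))
    return best.x,best.fun
E
python3 - <<'E'
from fit import *
C=cam('wrist'); bot.read_camera('wrist')
d=bot.silhouettes('reader','wrist')[0]; r=d['region']; ys,xs=np.nonzero(r); print(xs.min(),xs.max(),ys.min(),ys.max())
for x0 in ([469,-105,87],[465,-110,90]):
    v,e=fit(r,C,x0); print(v,e)
    h=np.radians(v[2]); print('grip',v[:2]/1000+-.013*np.array([np.cos(h),np.sin(h)]))
E
```

```text
298 349 99 255
[ 473.45911297 -110.56441986   86.13054269] 0.056748296814582946
grip [ 0.47258183 -0.12353478]
[ 473.4043775  -110.46675916   85.9490071 ] 0.0564076597311729
grip [ 0.472486   -0.12343428]
```

Run:
```python
from h import *
move((.4725,-.1234,.13),86)
```

```text
turn [-0.    0.01  0.83] shift [-0.16  0.36 17.01] | from [ 0.469  -0.1215  0.3001] head 86.83 z [-0. -0. -1.] t 3.5
```

Call:
{"api": "carry_out", "payload": {
  "moves": [
    [[0,0,0.8],[-0.15,0.35,5],8.5],
    [[0,0,0.8],[-0.15,0.35,9],8.5],
    [[0,0,0.8],[-0.15,0.35,11.5],8.5],
    [[0,0,0.8],[-0.15,0.35,13],8.5],
    [[0,0,0.8],[-0.15,0.35,14],8.5]
  ]
}}

```text
t: 4.12
eef_pos: [0.4729, -0.1224, 0.1598]
tool_rot: [0.0, 0.731, 0.683, 0.0]
contact_force: [-0.2, 0.0, 1.3]
gripper_width: 0.992
```

Call:
{"api": "carry_out", "payload": {
  "moves": [
    [[0,0,0],[0,0,1],8.5],
    [[0,0,0],[0,0,2],8.5],
    [[0,0,0],[0,0,3],8.5],
    [[0,0,0],[0,0,3],8.5],
    [[0,0,0],[0,0,3],8.5]
  ]
}}

```text
t: 4.75
eef_pos: [0.473, -0.1221, 0.1303]
tool_rot: [0.0, 0.73, 0.683, 0.0]
contact_force: [-0.4, -0.9, 0.7]
gripper_width: 0.996
```

Run:
```python
from fit import *
move((.4725,-.1234,.13),86)
save('wrist','w2.png')
C=cam('wrist')
d=bot.silhouettes('reader','wrist')
if d: print(d[0]['score'],fit(d[0]['region'],C,[473,-110,86]))
```

```text
turn [0.02 0.   0.15] shift [-0.13 -0.04  0.03] | from [ 0.473  -0.1221  0.1303] head 86.15 z [ 0. -0. -1.] t 4.75
0.8 (array([ 474.19271633, -111.50020131,   86.82632024]), np.float64(0.2645225875585133))
```

View pics/w2.png

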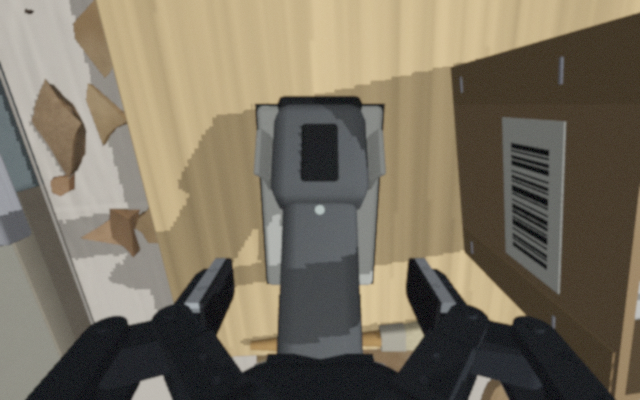

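Call:
{"api": "carry_out", "payload": {
  "moves": [
    [[0,0,0],[0,0,0],3.5],
    [[0,0,0],[0,0,0],3.5],
    [[0,0,0],[0,0,0],3.5],
    [[0,0,0],[0,0,0],3.5],
    [[0,0,0],[0,0,0],3.5]
  ],
  "newtons": 50
}}

```text
t: 5.48
eef_pos: [0.4729, -0.1222, 0.1306]
tool_rot: [0.0, 0.73, 0.683, 0.0]
contact_force: [-1.3, 0.2, 6.1]
gripper_width: 0.474
```

```bash
python3 -c "
from h import *
move((.4725,-.1234,.13),86);o=bot.get_obs();print(o['gripper_width'],o['contact_force'])"
```

```text
turn [0.02 0.02 0.15] shift [-0.13 -0.03  0.06] | from [ 0.4729 -0.1222  0.1306] head 86.15 z [ 0. -0. -1.] t 5.47
0.47353594918538183 [-1.34100221  0.152249    6.06129031]
```

Call:
{"api": "carry_out", "payload": {
  "moves": [
    [[0,0,0],[0,0,-1],3.5],
    [[0,0,0],[0,0,-3],3.5],
    [[0,0,0],[0,0,-6],3.5],
    [[0,0,0],[0,0,-10],3.5],
    [[0,0,0],[0,0,-13],3.5]
  ]
}}

```text
t: 6.1
eef_pos: [0.4727, -0.122, 0.2618]
tool_rot: [0.0, 0.73, 0.683, 0.0]
contact_force: [0.1, 0.2, -2.7]
gripper_width: 0.477
```

Run:
```python
from h import *
move((.415,.2375,.27),0)
```

```text
turn [ 4.000e-02 -3.000e-02  8.615e+01] shift [35.48 -8.17 -0.82] | from [ 0.4727 -0.122   0.2618] head 86.15 z [ 0.001 -0.    -1.   ] t 6.1
```

Call:
{"api": "carry_out", "payload": {
  "moves": [
    [[0,0,0],[5,0,-1],3.5],
    [[0,0,0],[11,0,-2],3.5],
    [[0,0,0],[17,0,-2],3.5],
    [[0,0,0],[22,0,-2],3.5],
    [[0,0,0],[24,0,-2],3.5]
  ]
}}

```text
t: 6.72
eef_pos: [0.488, 0.1211, 0.2804]
tool_rot: [-0.0, 0.729, 0.685, 0.0]
contact_force: [0.9, -1.6, -2.8]
gripper_width: 0.471
```

Run:
```python
from h import *
move((.415,.2375,.27),0)
save('wrist','w3.png'); print(bot.get_obs()['eef_pos'])
for l in ['closed_box','closed_box_label','terminal','key_left_top','key_wide_top']:
    for d in bot.silhouettes(l,'wrist')[:2]: print(l,round(d['score'],2),np.round(d['location']),d['region'].sum())
```

```text
turn [-6.000e-02 -4.000e-02  8.643e+01] shift [11.17 -8.01  1.06] | from [0.488  0.1211 0.2804] head 86.43 z [-0.     0.001 -1.   ] t 6.72
[0.48802448 0.12272711 0.28047074]
closed_box 0.68 [467.  70.] 26457
closed_box_label 0.86 [467.  69.] 26475
terminal 0.81 [262. 173.] 3236
key_left_top 0.29 [466.  69.] 26645
key_wide_top 0.65 [267. 180.] 1573
```

View pics/w3.png

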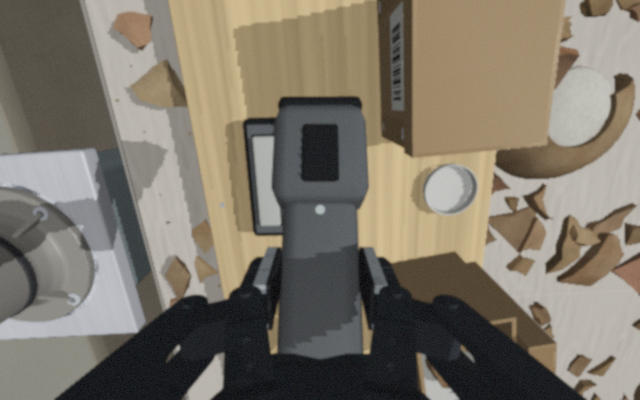

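Run:
```python
from h import *
for n,px,z in [('label',(397.5,58),.13),('label bot ends',(391,110),.108),('',(390,8),.108),('label top ends',(404,108),.152),('box corner',(412,155),.188),('box corner2',(384,3),.15),
 ('wide key end +y',(252,134),.083),('wide end -y',(259,226),.083),('term lo',(255,235),.074),('term hi',(246,119),.074),('term side +x -y?',(246,119),.074)]:
    print(n,np.round(hitz('wrist',px,z),4))
```

```text
label [0.567  0.2286 0.13  ]
label bot ends [0.5663 0.1834 0.108 ]
 [0.5649 0.2737 0.108 ]
label top ends [0.5677 0.1858 0.152 ]
box corner [0.5652 0.1506 0.188 ]
box corner2 [0.5509 0.267  0.15  ]
wide key end +y [0.4164 0.1675 0.083 ]
wide end -y [0.4096 0.0561 0.083 ]
term lo [0.4006 0.0405 0.074 ]
term hi [0.4098 0.1838 0.074 ]
term side +x -y? [0.4098 0.1838 0.074 ]
```

Run:
```python
from h import *
move((.416,.229,.27),0)
```

```text
turn [2.000e-02 7.000e-02 8.602e+01] shift [10.81 -8.05  0.98] | from [0.4888 0.1156 0.2799] head 86.02 z [-0.001 -0.001 -1.   ] t 7.03
```

Call:
{"api": "carry_out", "payload": {
  "moves": [
    [[0,0,10],[2,-3,0],3.5],
    [[0,0,20],[4,-6,0],3.5],
    [[0,0,30],[6,-8,0],3.5],
    [[0,0,40],[8,-8,0],3.5],
    [[0,0,50],[10,-8,0],3.5]
  ]
}}

```text
t: 7.65
eef_pos: [0.4161, 0.2215, 0.2803]
tool_rot: [0.0, 0.952, 0.306, 0.0]
contact_force: [0.4, 0.2, -2.3]
gripper_width: 0.474
```

Call:
{"api": "carry_out", "payload": {
  "moves": [
    [[0,0,10],[0.4,0.3,0],3.5],
    [[0,0,20],[0.4,0.6,0],3.5],
    [[0,0,30],[0.4,0.6,0],3.5],
    [[0,0,36],[0.4,0.6,0],3.5],
    [[0,0,36],[0.4,0.6,0],3.5]
  ]
}}

```text
t: 8.28
eef_pos: [0.4229, 0.2188, 0.2801]
tool_rot: [0.0, 1.0, 0.001, -0.0]
contact_force: [-0.5, 0.3, -3.1]
gripper_width: 0.474
```

Run:
```python
from h import *
bot.read_camera('wrist')
move((.416,.229,.2325),0)
```

```text
turn [ 0.02 -0.    0.17] shift [-0.68 -1.01  4.76] | from [0.4228 0.219  0.2801] head 0.17 z [ 0. -0. -1.] t 8.32
```

Call:
{"api": "carry_out", "payload": {
  "moves": [
    [[0,0,0],[-0.7,-1,1],3.5],
    [[0,0,0],[-0.7,-1,2.5],3.5],
    [[0,0,0],[-0.7,-1,4],3.5],
    [[0,0,0],[-0.7,-1,4.8],3.5],
    [[0,0,0],[-0.7,-1,4.8],3.5]
  ]
}}

```text
t: 8.95
eef_pos: [0.4152, 0.2296, 0.2312]
tool_rot: [0.0, 1.0, 0.001, -0.001]
contact_force: [0.3, -0.4, -2.5]
gripper_width: 0.474
```

Run:
```python
from h import *
o=bot.get_obs(); p=o['eef_pos']; Q=rot(o['tool_rot'])
h=Q.as_matrix()[:,0]; w=p+np.array([h[0]*.076,h[1]*.076,-.049-.0016])
print('tcp',p,'window',w)
for s in(.055,.085,.115): print(s,w+s*np.array([h[0]*.819,h[1]*.819,-.574]))
a=save('scene','sc4.png'); b=save('side','sd4.png')
cv2.imwrite('pics/s4.png',cv2.resize(a[110:310,180:400,::-1],None,fx=3.4,fy=3,interpolation=cv2.INTER_CUBIC))
S=lambda X: np.round((proj('scene',X)-[180,110])*[3.4,3],0)
for n,X in [('win',w),('beam90',w+.09*np.array([.819*h[0],.819*h[1],-.574])),('label est',(.566,.229,.13))]: print(n,S(X))
```

```text
tcp [0.41516842 0.22960399 0.23124538] window [0.49116807 0.22979746 0.18064538]
0.055 [0.53621287 0.22991213 0.14907538]
0.085 [0.56078276 0.22997468 0.13185538]
0.115 [0.58535265 0.23003722 0.11463538]
win [407. 287.]
beam90 [325. 311.]
label est [324. 309.]
```

View pics/s4.png

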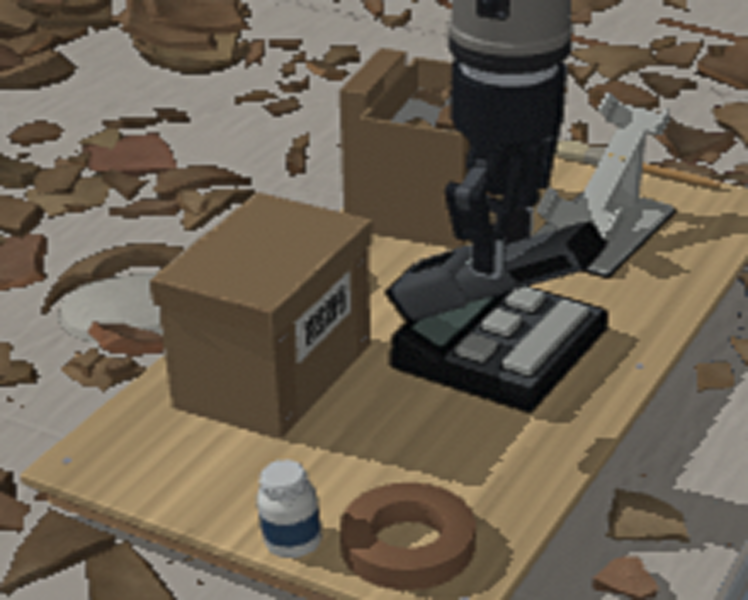

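Call:
{"api": "carry_out", "payload": {
  "moves": [
    [[0,0,0],[0,0,0],3.5],
    [[0,0,0],[0,0,0],3.5],
    [[0,0,0],[0,0,0],3.5],
    [[0,0,0],[0,0,0],3.5],
    [[0,0,0],[0,0,0],3.5]
  ]
}}

```text
t: 9.68
eef_pos: [0.4155, 0.23, 0.2321]
tool_rot: [0.0, 1.0, 0.001, 0.0]
contact_force: [1.1, 0.1, -1.6]
gripper_width: 0.477
```

Call:
{"api": "carry_out", "payload": {
  "moves": [
    [[0,0,0],[0,0,0],3.5],
    [[0,0,0],[0,0,0],3.5],
    [[0,0,0],[0,0,0],3.5],
    [[0,0,0],[0,0,0],3.5],
    [[0,0,0],[0,0,0],3.5]
  ]
}}

```text
t: 10.3
eef_pos: [0.4155, 0.23, 0.2321]
tool_rot: [0.0, 1.0, 0.001, 0.0]
contact_force: [0.5, 0.4, -2.4]
gripper_width: 0.475
```

Call:
{"api": "carry_out", "payload": {
  "moves": [
    [[0,0,0],[0,0,0],3.5],
    [[0,0,0],[0,0,0],3.5],
    [[0,0,0],[0,0,0],3.5],
    [[0,0,0],[0,0,0],3.5],
    [[0,0,0],[0,0,0],3.5]
  ]
}}

```text
t: 10.92
eef_pos: [0.4155, 0.23, 0.2321]
tool_rot: [0.0, 1.0, 0.001, 0.0]
contact_force: [-0.2, -0.7, -1.9]
gripper_width: 0.474
```

Call:
{"api": "carry_out", "payload": {
  "moves": [
    [[0,0,0],[0,0,0],3.5],
    [[0,0,0],[0,0,0],3.5],
    [[0,0,0],[0,0,0],3.5],
    [[0,0,0],[0,0,0],3.5],
    [[0,0,0],[0,0,0],3.5]
  ]
}}

```text
t: 11.55
eef_pos: [0.4155, 0.23, 0.2321]
tool_rot: [-0.0, 1.0, 0.001, 0.0]
contact_force: [0.6, -0.0, -2.3]
gripper_width: 0.471
```

Run:
```python
from h import *
move((.4729,-.1222,.28),86.15)
```

```text
turn [  0.  -0. -86.] shift [ 5.65 35.23 -4.79] | from [0.4155 0.23   0.2321] head 0.15 z [ 0.  0. -1.] t 11.55
```

Call:
{"api": "carry_out", "payload": {
  "moves": [
    [[0,0,0],[0,0,-3],3.5],
    [[0,0,-8],[0,0,-5],3.5],
    [[0,0,-18],[0,2,-5],3.5],
    [[0,0,-28],[0,5,-5],3.5],
    [[0,0,-38],[1,9,-5],3.5]
  ]
}}

```text
t: 12.18
eef_pos: [0.4253, 0.14, 0.2823]
tool_rot: [-0.0, 0.944, 0.331, 0.0]
contact_force: [1.0, 0.1, -2.3]
gripper_width: 0.478
```

Run:
```python
from h import *
move((.4729,-.1222,.28),86.15)
```

```text
turn [ 2.000e-02 -2.000e-02 -4.753e+01] shift [-12.65  23.45   0.23] | from [0.4253 0.14   0.2823] head 38.62 z [ 0.  0. -1.] t 12.18
```

Call:
{"api": "carry_out", "payload": {
  "moves": [
    [[0,0,-10],[-2.5,4.6,0.1],3.5],
    [[0,0,-20],[-5,9.3,0.1],3.5],
    [[0,0,-30],[-7.6,14,0.2],3.5],
    [[0,0,-40],[-10.2,18.8,0.2],3.5],
    [[0,0,-48],[-12.6,23.4,0.2],3.5]
  ]
}}

```text
t: 12.8
eef_pos: [0.4707, -0.118, 0.2804]
tool_rot: [0.0, 0.736, 0.677, 0.0]
contact_force: [1.7, 0.2, -2.8]
gripper_width: 0.478
```

Call:
{"api": "carry_out", "payload": {
  "moves": [
    [[0,0,0],[0,0,0],3.5],
    [[0,0,0],[0,0,0],3.5],
    [[0,0,0],[0,0,0],3.5]
  ]
}}

```text
t: 13.18
eef_pos: [0.4706, -0.115, 0.2802]
tool_rot: [-0.0, 0.738, 0.675, 0.0]
contact_force: [-0.3, 0.3, -2.6]
gripper_width: 0.476
```

Run:
```python
from h import *
move((.4729,-.1222,.2),86.15)
```

```text
turn [ 0.   -0.02 -1.19] shift [-0.7   0.29  8.02] | from [ 0.4706 -0.115   0.2802] head 84.96 z [ 0.  0. -1.] t 13.18
```

Call:
{"api": "carry_out", "payload": {
  "moves": [
    [[0,0,-1.2],[-0.7,0.3,0],3.5],
    [[0,0,-1.2],[-0.7,0.3,2],3.5],
    [[0,0,-1.2],[-0.7,0.3,5],3.5],
    [[0,0,-1.2],[-0.7,0.3,7],3.5],
    [[0,0,-1.2],[-0.7,0.3,7],3.5]
  ]
}}

```text
t: 13.8
eef_pos: [0.4719, -0.1234, 0.209]
tool_rot: [-0.001, 0.731, 0.683, -0.001]
contact_force: [-1.0, 0.4, -2.0]
gripper_width: 0.473
```

Run:
```python
from h import *
save('wrist','w5.png')
move((.4729,-.1222,.1306),86.15)
```

```text
turn [-0.04 -0.02 -0.04] shift [ 0.13 -0.    7.96] | from [ 0.4729 -0.1235  0.2102] head 86.11 z [-0.001  0.    -1.   ] t 13.85
```

View pics/w5.png

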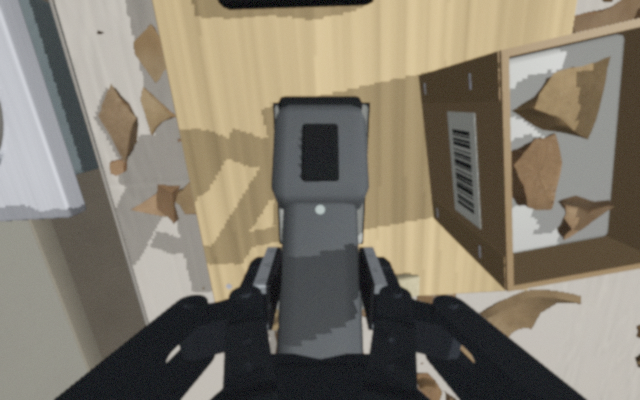

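Call:
{"api": "carry_out", "payload": {
  "moves": [
    [[0,0,0],[0.1,0,2],3.5],
    [[0,0,0],[0.1,0,4],3.5],
    [[0,0,0],[0.1,0,5],3.5],
    [[0,0,0],[0.1,0,6],3.5],
    [[0,0,0],[0.1,0,6.5],3.5]
  ]
}}

```text
t: 14.48
eef_pos: [0.4733, -0.1227, 0.1452]
tool_rot: [0.0, 0.731, 0.682, 0.0]
contact_force: [-0.5, 0.2, -2.7]
gripper_width: 0.475
```

Call:
{"api": "carry_out", "payload": {
  "moves": [
    [[0,0,0],[0,0,0.5],3.5],
    [[0,0,0],[0,0,0.9],3.5],
    [[0,0,0],[0,0,1.2],3.5],
    [[0,0,0],[0,0,1.4],3.5],
    [[0,0,0],[0,0,1.4],3.5]
  ]
}}

```text
t: 15.1
eef_pos: [0.4731, -0.1225, 0.1312]
tool_rot: [-0.0, 0.731, 0.682, 0.0]
contact_force: [-0.2, 0.9, -2.2]
gripper_width: 0.473
```

Run:
```python
from h import *
move((.4729,-.1222,.1306),86.15)
```

```text
turn [ 0.01 -0.01 -0.08] shift [ 0.03 -0.02  0.06] | from [ 0.4731 -0.1225  0.1312] head 86.07 z [ 0.  0. -1.] t 15.1
```

Call:
{"api": "carry_out", "payload": {
  "moves": [
    [[0,0,0],[0,0,0.1],3.5],
    [[0,0,0],[0,0,0.1],5],
    [[0,0,0],[0,0,0.1],7],
    [[0,0,0],[0,0,0.1],8.5],
    [[0,0,0],[0,0,0.1],8.5]
  ]
}}

```text
t: 15.72
eef_pos: [0.4731, -0.1227, 0.1302]
tool_rot: [0.0, 0.731, 0.682, 0.0]
contact_force: [-0.8, -0.4, 0.3]
gripper_width: 0.992
```

Call:
{"api": "carry_out", "payload": {
  "moves": [
    [[0,0,0],[0,0,0],8.5],
    [[0,0,0],[0,0,0],8.5],
    [[0,0,0],[0,0,0],8.5],
    [[0,0,0],[0,0,0],8.5],
    [[0,0,0],[0,0,-0.5],8.5]
  ]
}}

```text
t: 16.35
eef_pos: [0.4727, -0.1226, 0.1351]
tool_rot: [-0.0, 0.731, 0.682, -0.0]
contact_force: [0.3, -0.3, -0.1]
gripper_width: 0.993
```

Call:
{"api": "carry_out", "payload": {
  "moves": [
    [[0,0,0],[0,0,-2],8.5],
    [[0,0,0],[0,0,-5],8.5],
    [[0,0,0],[0,0,-9],8.5],
    [[0,0,0],[0,0,-13],8.5],
    [[0,0,0],[0,0,-16],8.5]
  ]
}}

```text
t: 16.98
eef_pos: [0.4733, -0.1226, 0.2974]
tool_rot: [0.001, 0.731, 0.682, 0.001]
contact_force: [-0.1, -1.2, 0.5]
gripper_width: 0.996
```

Run:
```python
from fit import *
save('wrist','w6.png'); C=cam('wrist')
d=bot.silhouettes('reader','wrist')[0]; print(fit(d['region'],C,[473,-110,86]))
move((.425,.05,.28),86.3); print(bot.get_obs()['gripper_width'])
```

```text
(array([ 477.10132256, -111.27583983,   86.22574168]), np.float64(0.04851237252823568))
turn [ 0.39  0.07 -0.24] shift [16.9  -6.18  1.85] | from [ 0.475  -0.1228  0.2991] head 86.06 z [ 0.007 -0.002 -1.   ] t 17.07
0.9971884198950223
```

Call:
{"api": "carry_out", "payload": {
  "moves": [
    [[0,0,0],[4,-1.5,0],4],
    [[0,0,0],[9,-3.5,0],0],
    [[0,0,0],[14,-5,1],0],
    [[0,0,0],[17,-6,2],0],
    [[0,0,0],[17,-6,2],0]
  ],
  "newtons": 20
}}

```text
t: 17.7
eef_pos: [0.4233, 0.0532, 0.2743]
tool_rot: [-0.001, 0.729, 0.684, -0.001]
contact_force: [1.0, -1.1, 0.5]
gripper_width: -0.001
```

Call:
{"api": "carry_out", "payload": {
  "moves": [
    [[0,0,0],[0,0,0],0],
    [[0,0,0],[0,0,0],0],
    [[0,0,0],[0,0,0],0]
  ]
}}

```text
t: 18.08
eef_pos: [0.4251, 0.0502, 0.2752]
tool_rot: [-0.0, 0.732, 0.682, 0.0]
contact_force: [0.1, 0.4, -0.3]
gripper_width: 0.001
```

Run:
```python
from h import *
import pickle
move((.425,.05,.28),86.3); print(bot.get_obs()['gripper_width'])
pickle.dump(cam('wrist'),open('c7.pkl','wb')); save('wrist','w7.png')
for l in ['reader','terminal','key_left_top','key_wide_top']:
    for d in bot.silhouettes(l,'wrist')[:3]: print(l,round(d['score'],2),np.round(d['location'],1),d['region'].sum(),np.round(hitz('wrist',d['location'],.083),4))
```

```text
turn [ 0.01 -0.01 -0.34] shift [-0.02 -0.01 -0.48] | from [0.4251 0.0502 0.2752] head 85.96 z [ 0.  0. -1.] t 18.07
0.0005542713111340779
reader 0.72 [371. 270.] 1957 [ 0.4824 -0.0772  0.083 ]
terminal 0.93 [352.3 108.6] 16797 [0.4655 0.1224 0.083 ]
terminal 0.46 [521.9  26.6] 11351 [0.6372 0.1889 0.083 ]
terminal 0.3 [410.9 147. ] 49642 [0.5296 0.0767 0.083 ]
key_left_top 0.63 [352.9  76.1] 644 [0.4672 0.1549 0.083 ]
key_wide_top 0.78 [316.2 114.9] 2341 [0.426  0.1187 0.083 ]
key_wide_top 0.73 [411.7 146.1] 48465 [0.5304 0.0779 0.083 ]
key_wide_top 0.24 [371.3 267.4] 2070 [ 0.4828 -0.073   0.083 ]
```

View pics/w7.png

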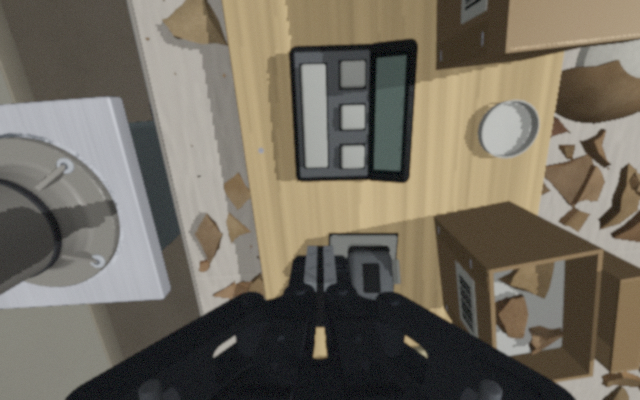

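Run:
```python
from h import *
move((.467,.1555,.115),86.3)
```

```text
turn [ 0.01 -0.01 -0.26] shift [10.72  3.48 16.02] | from [0.4249 0.0509 0.2752] head 86.04 z [ 0.  0. -1.] t 18.32
```

Call:
{"api": "carry_out", "payload": {
  "moves": [
    [[0,0,0],[5,1.7,2],0],
    [[0,0,0],[10.7,3.5,5],0],
    [[0,0,0],[10.7,3.5,10],0],
    [[0,0,0],[10.7,3.5,14],0],
    [[0,0,0],[10.7,3.5,16],0]
  ]
}}

```text
t: 18.95
eef_pos: [0.4659, 0.1551, 0.1129]
tool_rot: [-0.001, 0.731, 0.683, -0.001]
contact_force: [-1.2, 0.1, 0.1]
gripper_width: -0.003
```

Call:
{"api": "carry_out", "payload": {
  "moves": [
    [[0,0,0],[0,0,0],0],
    [[0,0,0],[0,0,0.8],0]
  ]
}}

```text
t: 19.2
eef_pos: [0.4683, 0.1559, 0.1083]
tool_rot: [0.001, 0.731, 0.682, 0.001]
contact_force: [1.3, 0.2, -0.1]
gripper_width: 0.002
```

Run:
```python
from h import *
move((.467,.1555,.1),86.3)
save('wrist','w8.png'); move((.467,.1555,.1),86.3)
print(bot.get_obs()['contact_force'])
```

```text
turn [ 0.14 -0.07 -0.25] shift [-0.05 -0.13  0.83] | from [0.4683 0.1559 0.1083] head 86.05 z [ 0.003  0.001 -1.   ] t 19.2
turn [ 0.07 -0.03 -0.26] shift [-0.01 -0.06  0.72] | from [0.4676 0.1555 0.1072] head 86.04 z [ 0.001  0.    -1.   ] t 19.25
[ 0.35019262 -0.0776239   0.38101564]
```

View pics/w8.png

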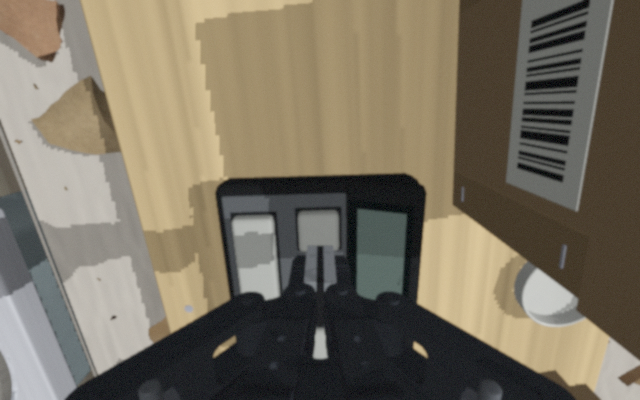

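Run:
```python
from h import *
print(hitz('wrist',(318,210),.083),hitz('wrist',(297,225),.083),hitz('wrist',(340,225),.083),proj('wrist',(.4672,.1545,.09)),proj('wrist',(.468,.166,.09)))
print(bot.get_obs()['eef_pos'])
```

```text
[0.46823742 0.17328256 0.083     ] [0.4546588  0.16440419 0.083     ] [0.48105663 0.16258876 0.083     ] [318.41189916 243.32216599] [318.40433556 225.58578759]
[0.46760954 0.15551615 0.10723935]
```

Call:
{"api": "carry_out", "payload": {
  "moves": [
    [[0,0,0],[0.45,0,0],0],
    [[0,0,0],[0.45,0,0.4],0],
    [[0,0,0],[0.45,0,0.8],0],
    [[0,0,0],[0.45,0,1],0],
    [[0,0,0],[0.45,0,1],0]
  ]
}}

```text
t: 19.88
eef_pos: [0.4673, 0.1598, 0.097]
tool_rot: [-0.0, 0.731, 0.682, -0.0]
contact_force: [0.2, -0.2, -0.4]
gripper_width: -0.001
```

Call:
{"api": "carry_out", "payload": {
  "moves": [
    [[0,0,0],[0,0,0.2],0],
    [[0,0,0],[0,0,0.4],0],
    [[0,0,0],[0,0,0.4],0]
  ]
}}

```text
t: 20.25
eef_pos: [0.4673, 0.1598, 0.093]
tool_rot: [-0.0, 0.731, 0.682, -0.0]
contact_force: [-0.3, -0.3, 0.6]
gripper_width: -0.0
```

Call:
{"api": "carry_out", "payload": {
  "moves": [
    [[0,0,0],[0,0,0.1],0],
    [[0,0,0],[0,0,0.2],0],
    [[0,0,0],[0,0,0.2],0]
  ]
}}

```text
t: 20.62
eef_pos: [0.4674, 0.1599, 0.0911]
tool_rot: [-0.0, 0.731, 0.682, 0.0]
contact_force: [-0.8, 0.5, 0.0]
gripper_width: -0.002
```

Run:
```python
from h import *
o=bot.get_obs();print(o['contact_force'],o['torque'],o['eef_pos'])
im=save('wrist','w9.png'); im2=save('scene','s9.png')
A=cv2.resize(im[150:350,200:440,::-1],None,fx=2,fy=2,interpolation=cv2.INTER_CUBIC)
B=cv2.resize(im2[170:270,260:380,::-1],None,fx=4,fy=4,interpolation=cv2.INTER_CUBIC)[:400,:320]
cv2.imwrite('pics/v9.png',np.hstack([A,B]))
```

```text
[-0.78397638  0.48183515  0.04130587] [ 0.03189536 -0.01495864  0.06186242] [0.46736978 0.15988542 0.09114954]
```

View pics/v9.png

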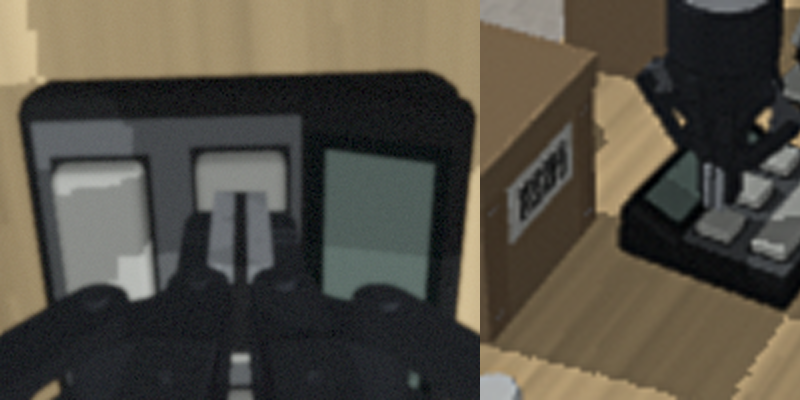

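Run:
```python
from h import *
def tri(a,b):
    p,d=ray('scene',a);q,e=ray('wrist',b)
    s=np.linalg.lstsq(np.c_[d,-e],q-p,rcond=None)[0]; A=p+s[0]*d;B=q+s[1]*e
    return np.round(A,4),np.round(B,4)
print('tip front',tri((318.75,220.5),(320,246)))
print('key scene',hitz('scene',(320,225.5),.083))
print('key far edge wrist',hitz('wrist',(320,225),.083),hitz('wrist',(320,225),.077))
for z in (.074,.08,.09): print(z,[np.round(proj('scene',(.467,y,z))) for y in(.149,.16,.171)],[np.round(proj('wrist',(.467,y,z))) for y in(.149,.16,.171)])
```

```text
tip front (array([0.4666, 0.1668, 0.0983]), array([0.4686, 0.1686, 0.0974]))
key scene [0.46206295 0.16748064 0.083     ]
key far edge wrist [0.46898996 0.17443078 0.083     ] [0.46882304 0.17196463 0.077     ]
0.074 [array([321., 224.]), array([320., 226.]), array([318., 228.])] [array([320., 258.]), array([318., 242.]), array([317., 225.])]
0.08 [array([321., 222.]), array([320., 224.]), array([318., 227.])] [array([320., 263.]), array([318., 246.]), array([317., 229.])]
0.09 [array([321., 219.]), array([320., 221.]), array([318., 224.])] [array([320., 272.]), array([318., 254.]), array([317., 236.])]
```

Call:
{"api": "carry_out", "payload": {
  "moves": [
    [[0,0,0],[0,0,0.2],0],
    [[0,0,0],[0,0,0.4],0],
    [[0,0,0],[0,0,0.4],0]
  ]
}}

```text
t: 21.1
eef_pos: [0.4672, 0.1599, 0.087]
tool_rot: [-0.0, 0.731, 0.682, -0.0]
contact_force: [-0.0, -0.7, 0.6]
gripper_width: -0.002
```

Call:
{"api": "carry_out", "payload": {
  "moves": [
    [[0,0,0],[0,0,0.2],0],
    [[0,0,0],[0,0,0.3],0],
    [[0,0,0],[0,0,0.3],0]
  ]
}}

```text
t: 21.48
eef_pos: [0.4673, 0.1599, 0.0841]
tool_rot: [-0.0, 0.731, 0.682, -0.0]
contact_force: [0.1, -0.6, 0.0]
gripper_width: -0.002
```

Call:
{"api": "carry_out", "payload": {
  "moves": [
    [[0,0,0],[0,0,0.1],0],
    [[0,0,0],[0,0,0.2],0],
    [[0,0,0],[0,0,0.3],0],
    [[0,0,0],[0,0,0.3],0]
  ]
}}

```text
t: 21.98
eef_pos: [0.4673, 0.1599, 0.0811]
tool_rot: [-0.0, 0.731, 0.682, -0.0]
contact_force: [0.2, 0.3, 0.6]
gripper_width: 0.004
```

Run:
```python
from h import *
im=save('side','sd10.png'); im2=save('scene','s10.png')
A=cv2.resize(im[150:220,260:340,::-1],None,fx=5,fy=5,interpolation=cv2.INTER_CUBIC)
B=cv2.resize(im2[180:250,280:360,::-1],None,fx=5,fy=5,interpolation=cv2.INTER_CUBIC)
cv2.imwrite('pics/v10.png',np.hstack([A,B]))
for z in (.064,.083): print([np.round((proj('scene',(.467,y,z))-[280,180])*5+[400,0]) for y in(.149,.16,.171)],[np.round((proj('side',(.467,y,z))-[260,150])*5) for y in(.149,.16,.171)])
```

```text
[array([606., 233.]), array([597., 244.]), array([589., 255.])] [array([176., 172.]), array([177., 162.]), array([179., 151.])]
[array([607., 207.]), array([598., 217.]), array([589., 228.])] [array([175., 148.]), array([176., 138.]), array([177., 127.])]
```

View pics/v10.png

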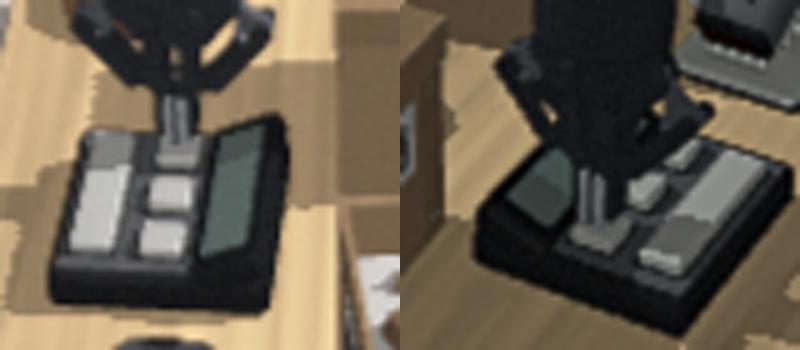

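Call:
{"api": "carry_out", "payload": {
  "moves": [
    [[0,0,0],[0,0,0.1],0],
    [[0,0,0],[0,0,0.2],0],
    [[0,0,0],[0,0,0.3],0],
    [[0,0,0],[0,0,0.3],0]
  ]
}}

```text
t: 22.58
eef_pos: [0.4673, 0.1599, 0.0781]
tool_rot: [-0.0, 0.731, 0.682, -0.0]
contact_force: [-0.1, -0.4, -0.5]
gripper_width: 0.002
```

Call:
{"api": "carry_out", "payload": {
  "moves": [
    [[0,0,0],[0,0,0.1],0],
    [[0,0,0],[0,0,0.2],0],
    [[0,0,0],[0,0,0.3],0],
    [[0,0,0],[0,0,0.3],0]
  ]
}}

```text
t: 23.08
eef_pos: [0.4675, 0.16, 0.0752]
tool_rot: [0.0, 0.731, 0.682, 0.0]
contact_force: [-0.4, -0.1, 2.6]
gripper_width: -0.001
```

Call:
{"api": "carry_out", "payload": {
  "moves": [
    [[0,0,0],[0,0,0.1],0],
    [[0,0,0],[0,0,0.2],0],
    [[0,0,0],[0,0,0.3],0],
    [[0,0,0],[0,0,0.35],0],
    [[0,0,0],[0,0,0.35],0]
  ]
}}

```text
t: 23.7
eef_pos: [0.4674, 0.16, 0.0718]
tool_rot: [0.0, 0.731, 0.682, 0.0]
contact_force: [-0.6, -0.5, 4.4]
gripper_width: -0.0
```

Call:
{"api": "carry_out", "payload": {
  "moves": [
    [[0,0,0],[0,0,0.07],0],
    [[0,0,0],[0,0,0.15],0],
    [[0,0,0],[0,0,0.15],0]
  ]
}}

```text
t: 24.08
eef_pos: [0.4675, 0.16, 0.071]
tool_rot: [0.0, 0.731, 0.682, 0.0]
contact_force: [-3.3, -1.8, 14.6]
gripper_width: 0.0
```

Call:
{"api": "carry_out", "payload": {
  "moves": [
    [[0,0,0],[0,0,-1],0],
    [[0,0,0],[0,0,-3],0],
    [[0,0,0],[0,0,-4],0],
    [[0,0,0],[0,0,-4],0]
  ]
}}

```text
t: 24.58
eef_pos: [0.4678, 0.1599, 0.1107]
tool_rot: [0.0, 0.731, 0.682, 0.001]
contact_force: [0.2, 0.0, 0.2]
gripper_width: 0.0
```

Run:
```python
from h import *
move((.4235,.12,.085),86.3)
```

```text
turn [ 0.07 -0.03 -0.25] shift [-4.29 -4.14  2.56] | from [0.4678 0.1599 0.1107] head 86.05 z [ 0.001  0.    -1.   ] t 24.57
```

Call:
{"api": "carry_out", "payload": {
  "moves": [
    [[0,0,0],[-2,-2,0],0],
    [[0,0,0],[-4.3,-4.1,0],0],
    [[0,0,0],[-4.3,-4.1,0],0],
    [[0,0,0],[-4.3,-4.1,1.5],0],
    [[0,0,0],[-4.3,-4.1,2.5],0]
  ]
}}

```text
t: 25.2
eef_pos: [0.4237, 0.1204, 0.0839]
tool_rot: [-0.0, 0.731, 0.683, -0.0]
contact_force: [-0.6, 0.1, 0.5]
gripper_width: -0.0
```

Run:
```python
from h import *
im=save('side','sd11.png'); im2=save('scene','s11.png'); move((.4235,.12,.071),86.3)
A=cv2.resize(im[150:220,260:340,::-1],None,fx=5,fy=5,interpolation=cv2.INTER_CUBIC)
B=cv2.resize(im2[180:250,280:360,::-1],None,fx=5,fy=5,interpolation=cv2.INTER_CUBIC)
cv2.imwrite('pics/v11.png',np.hstack([A,B]))
```

```text
turn [-0.16  0.01 -0.19] shift [-0.01  0.08  1.26] | from [0.4228 0.1201 0.0836] head 86.11 z [-0.003  0.    -1.   ] t 25.3
```

View pics/v11.png

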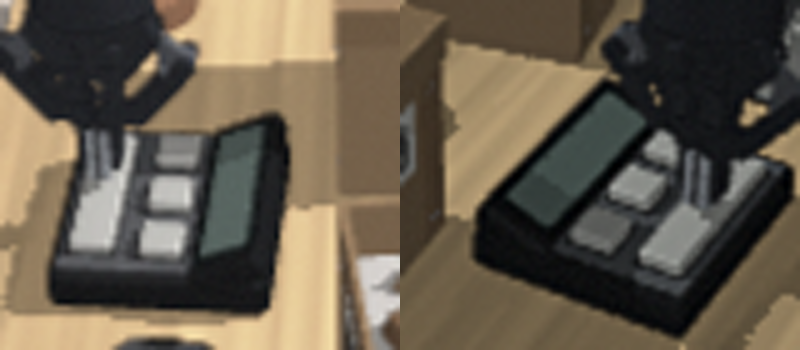

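Tip sits centrally over the wide key (side ~(100,180), scene ~(705,205)) and the left key is up again. Pressing.

Call:
{"api": "carry_out", "payload": {
  "moves": [
    [[0,0,0],[0,0,0.4],0],
    [[0,0,0],[0,0,0.7],0],
    [[0,0,0],[0,0,1],0],
    [[0,0,0],[0,0,1.2],0],
    [[0,0,0],[0,0,1.2],0]
  ]
}}

```text
t: 25.92
eef_pos: [0.4237, 0.12, 0.0734]
tool_rot: [0.0, 0.731, 0.682, 0.0]
contact_force: [-0.4, 0.5, 3.1]
gripper_width: 0.001
```

Call:
{"api": "carry_out", "payload": {
  "moves": [
    [[0,0,0],[0,0,0.1],0],
    [[0,0,0],[0,0,0.2],0],
    [[0,0,0],[0,0,0.3],0],
    [[0,0,0],[0,0,0.35],0],
    [[0,0,0],[0,0,0.35],0]
  ]
}}

```text
t: 26.55
eef_pos: [0.4238, 0.12, 0.0709]
tool_rot: [0.001, 0.731, 0.682, 0.0]
contact_force: [-5.8, -0.4, 21.8]
gripper_width: 0.003
```

Hard stop reached; release and check.

Call:
{"api": "carry_out", "payload": {
  "moves": [
    [[0,0,0],[0,0,-1],0],
    [[0,0,0],[0,0,-4],0],
    [[0,0,0],[-6,0,-9],0],
    [[0,0,0],[-6,0,-14],0],
    [[0,0,0],[-6,0,-19],0]
  ]
}}

```text
t: 27.18
eef_pos: [0.419, 0.0583, 0.2614]
tool_rot: [0.0, 0.732, 0.681, -0.0]
contact_force: [0.2, -0.3, 0.1]
gripper_width: 0.001
```

Call:
{"api": "carry_out", "payload": {
  "moves": [
    [[0,0,0],[0,0,0],0],
    [[0,0,0],[0,0,0],0],
    [[0,0,0],[0,0,0],0]
  ]
}}

```text
t: 27.55
eef_pos: [0.4184, 0.0597, 0.2582]
tool_rot: [-0.001, 0.731, 0.683, -0.001]
contact_force: [0.4, 0.1, -0.4]
gripper_width: 0.001
```

Run:
```python
from fit import *
print(bot.get_obs()['t'],bot.get_obs()['eef_pos'])
a=cv2.imread('pics/scene0.png');x0=[473,-110,86]
for n in('scene','side'):
    im=save(n,n+'_end.png'); C=cam(n); d=bot.silhouettes('reader',n)
    if d: print(n,d[0]['score'],fit(d[0]['region'],C,x0))
    for l in('closed_box','glue_bottle','tape'):
        e=bot.silhouettes(l,n); print(n,l,[np.round(k['location']) for k in e[:1]])
A=cv2.imread('pics/side0.png')[100:300,200:420];B=cv2.imread('pics/side_end.png')[100:300,200:420]
cv2.imwrite('pics/v12.png',cv2.resize(np.hstack([A,B]),None,fx=1.8,fy=1.8,interpolation=cv2.INTER_CUBIC))
```

```text
27.55 [0.41839904 0.05973634 0.25824097]
scene 0.88 (array([ 470.92648597, -109.43145111,   89.53824958]), np.float64(0.5004954419342054))
scene closed_box [array([258., 215.])]
scene glue_bottle [array([265., 280.])]
scene tape [array([301., 287.])]
side 0.88 (array([ 475.24530614, -109.24694428,   87.82499406]), np.float64(0.1373885684320923))
side closed_box [array([342., 154.])]
side glue_bottle [array([290., 227.])]
side tape [array([286., 148.])]
```

Run:
```python
from h import *
A=cv2.imread('pics/side0.png').astype(int);B=cv2.imread('pics/side_end.png').astype(int)
for n,(x0,x1,y0,y1) in dict(keys=(272,305,172,205),reader=(270,305,215,245),closed=(325,362,125,190),openb=(328,382,188,265)).items():
    print(n,np.abs(A-B)[y0:y1,x0:x1].mean().round(2))
bot.hand_in()
```

```text
keys 2.91
reader 4.02
closed 2.82
openb 2.61
the job is handed in; nothing more can be done
```

The job is handed in at about 27.6 s of robot time, with every step carried out; the hand-in reported no verdict.

- **Scan:** I lifted the reader out and turned it to the closed box. I aimed it from in front, about 90 mm out, and held it still for about 2.5 s. By my measurement the beam passed within about 6 mm of the label's middle.
- **Return:** I set the reader straight back in its cradle and let go. In the wrist camera view afterwards the fit put it within 4 mm and 0.3° of its starting pose. The arm was still settling then.
- **Keys:** I pressed the left square key to its stop (14.6 N) and released it, then the wide key to its stop (21.8 N) and released it. The left key was seen up again before the wide key went down.

**Last checks:**
- **Unchanged areas:** The side-camera areas round the keys, reader and both boxes differ from the start picture by only about 3–4 grey levels on average.
- **Reader fits:** The last side-camera fit also put the reader within about 2 mm and 2° of its starting pose. The last scene-camera fit had a poor overlap, probably because the arm was partly in the way, so I did not rely on it.
- **Bystanders:** The tape and the bottle were found within 2 pixels of where they started. The exception is the bottle in the side view, where the network reported the reader instead. I did not check the brush separately.
- **Disagreement:** The closed fingertips met the keys about 23 mm lower in TCP height than the stated 17 mm fingertip offset implies, so I pressed by force instead.
- **Not viewed:** I could not look at the final comparison picture because the 12-picture limit was reached.

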